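# Free and stop the rocking trim former, tip it onto its flat base and clamp it

### The arm

A 6-joint arm with a two-finger parallel gripper is mounted at the origin on the work surface. World frame = base frame: x ahead of the robot, y to its left, z up, the work surface at z = 0. Lengths are in m, angles in rad, forces in N, time in s.
With the tool pointing down it reaches from about 0.275 to 0.875 m from the base axis. Payload 12.5 kg.
Tool frame: the origin (TCP) lies on the centre line of the jaws, within the pads' length; the fingertips stand manip.tcp_to_tips ahead of it and the grasp point (between the pads) lies 6 mm ahead of it (manip.tcp_to_tips is the distance from the TCP to the fingertips, in m); z points along the fingers, y is the line along which they close (so a half turn about z gives the same grasp; the last joint's range is limited). The gripper opens to 85 mm and grips with 20 to 120 N. Pads are 22 mm wide; open, the fingers measure 114 mm over their backs; the gripper's body (76 mm by 85 mm) begins 54 mm behind the grasp point. The pads swing forward as they close: fully open they stand 13 mm farther back than shut.
Start: joints at [1.124, 0.351, 1.652, -0, 1.139, -0.085], TCP at [0.195, 0.514, 0.256] pointing down, gripper open.
Joint ranges: [-2.75, 2.75], [-0.79, 2.1], [0.01, 2.65], [-1.57, 4.71], [0.07, 3.14], [-2.87, 2.87]. Speed limits (rad/s): [2.22, 2.22, 2.79, 3.14, 3.14, 3.14].

### API

Orientations are given as a 3x3 rotation matrix whose columns are the frame's x, y, z axes.
In Python, from station import manip gives the robot as it stands.
- The arm moves only by the tool step_arm, never from a script. Its argument "plan" is a list of rows, each an object with "offset": the shift along the tool's x, y, z in mm, a list of three; "turn": the turn, a rotation vector about the tool's x, y, z in rad, a list of three; "gripper": the finger opening in mm, from 0 to 85.4. A call has 1 to 8 rows; each row shifts and turns the commanded pose from where the row before left it, along the tool's axes as they then stand; what a row does not reach is not made up. A row lasts 1/10 s, in which the tool goes at most 50 mm and 8.59 degrees, less where a joint would pass 70% of its speed; a pose out of reach is approached as far as the arm can. A call with a gripper value outside its range is refused whole. The fingers move at their own pace and stop on an object; "grip_force" is the grip in N (left out, the last holds). Time passes only in rows, so rows that do not move let the fingers close. It gives the time, the measured TCP pose, the force, the opening and the grip force at its end, in the units of the state.
- manip.sense(): the state, without advancing time (a new reading comes with each control period).
- manip.camera(name): name is "scene" or "top"; returns a dict with "color" (384x512x3 uint8, red, green, blue), "fx", "fy", "cx", "cy" (pixels), "R" (3x3) and "t" (3): a world point X has camera coordinates R X + t. Camera axes: x right, y down, z forward; pixel columns grow to the right and rows downward; lengths in m; the calibration is good to about 2 mm. A picture is of the moment at which its call begins. There is no depth.
- manip.sign_off(): hands the job in; it is judged then, once.
The state is a dict: "clock": time; "joints": joint angles; "dq": joint speeds; "tau": joint torques, N m; "ee_pos": TCP position; "tool_rot": TCP orientation; "force": force on the tool from outside, world axes, zero at the start; "moment": the same for the moment, N m; "gripper_width": finger opening in m; "grip_force": force on a finger pad.
Only numpy, scipy, OpenCV 4.12 (cv2) and the standard library are available. Lean on these libraries where they do the work, as an engineer would, in place of code of your own. Each camera call takes 0.05 s, during which the arm holds its last target. There are 200 camera calls.

### The job

The half-round wooden trim former lies on its curved back, one side propped up on a wooden offcut: move the offcut well clear, stop the rocking with a light touch of the fingers so that the former lies level and still, then tip it right over onto its flat base board. Slide it until its board is flush against both aluminium stop blocks, with the clamp about at the middle of that edge, then lock it: pull the black clamp knob up, turn it a quarter turn counterclockwise so that its arm swings over the board, and push it fully down again. Leave the other things on the bench where they are.

Things in the scene. Friction and masses are not known exactly. Their poses are not given: they have to be found in the camera images.
- former: Loose wooden former, 0.3 to 0.6 kg: solid half-cylinder, radius 45, length 120 mm, its flat side fixed centrally on a plywood board 130 x 120 x 12 mm; 57 mm high. Too wide to grip across. Origin: centre of the board's flat outer face. z axis: from flat face to dome (points DOWN at the start, UP when it stands properly); y axis: along the half-cylinder; x axis: the 130 mm way, in which it rocks.
- former_axis (a point): Middle of the half-cylinder's axis, 12 mm from the former's origin along its z; 45 mm above the bench while it rolls on its curve. Same axes as the former. It starts tilted 0.25 rad, its edge nearer the jig raised on the offcut; freed, it rolls level (11 mm towards the jig) and rocks about 0.2 rad either way, period about 1 s. Its x is within 10 degrees of the jig's x. Bench friction about 0.6.
- offcut: Loose wooden offcut 50 x 70 x 58 mm high, 0.13 kg, standing on the bench between former and jig; its upper edge is under the former's overhang and props it up. Origin: centre of its underside; x axis (50 mm) points towards the jig, y axis is the 70 mm way, parallel to the half-cylinder. It can be pushed out sideways; the bench is free for about 170 mm to the jig's +y side.
- former_edge (a point): Middle of the dome-side edge of the board at the former's x = -65 mm (the other is alike at +65). The board overhangs the half-cylinder by 20 mm on both x sides and can be hooked there from beneath, 45 mm up when level. Tilted 44 degrees, its lower edge meets the bench and is the pivot; past about 107 degrees it topples by itself. Tipped towards jig +x it ends about 160 mm further on.
- jig: Fixed jig: two aluminium stop blocks in line, each 52 long, 16 thick, 22 mm high, with a 32 mm gap; behind the gap a 12 mm high foot with the clamp. Origin: bench level, mid-gap, in the plane of the faces the board must touch. x axis: from these faces into the blocks, away from the former, which when level starts 250 to 295 mm in front; y axis: along the faces. Former in place: its origin at x = -65 mm, y near 0.
- clamp_lift (a joint): Height of the clamp above its lowest position (m), 0 to 0.022; 0 at the start (fully down). About 7 N lifts it and it stays where it is left. Lifted more than 8 mm, the arm clears the stop blocks; lower down the blocks keep it from turning.
- clamp_turn (a joint): Turn of the clamp (rad), counterclockwise from above, 0 to 1.571 with a stop at each end. 0 at the start: arm parked behind a stop block along the jig's +y. At 1.571 it points to the jig's -x through the gap and reaches 15 mm over the board; when fully down its underside is 14 mm above the bench. Friction 0.06 N m.
- knob_grip (a point): Centre of the clamp's knob: black bar 52 long, 16 thick, 30 mm high on the vertical clamp axis, which lies at x = 34 mm, y = 0 of the jig. The point is 91 mm above the bench with the clamp down (bar from 76 to 106 mm). The bar's length is the point's y axis, parallel to the arm: at the start along the jig's y, so grip it across the jig's x. It turns and rises with the clamp.
- tape: Bystander: roll of masking tape lying flat, 96 mm across, 36 mm high. Origin under its centre.
- cleaner: Bystander: upright white bottle, 64 mm across, 170 mm high. Origin under its centre.
- primer: Bystander: amber jar, 60 mm across, 85 mm high. Origin under its centre.
- squeegee: Bystander: flat squeegee card 100 x 75 mm, up to 16 mm high. Origin under its centre.
- wrench: Bystander: steel wrench lying on the bench. Origin under its centre.
- carton: Bystander: carton 120 x 80 x 50 mm. Origin under its centre.
- driver: Bystander: screwdriver lying on the bench. Origin under its centre.
Not all that is in view belongs to the job. What is shaped like the offcut but turquoise or yellow is not meant.

How it is judged:
On the way, in this order (a step that is already met when the one before it is completed fails the run):
1. the offcut is clear of the former, and the former, still curve down, is held level and still by the fingers (horizontal distance between offcut and former_axis above 0.1 m and contact force between former and the fingers above 0.3 N and angular speed of former below 0.2 rad/s and angle between former's own z axis and vertical above 3.02 rad), for 0.2 s.
2. the former stands at rest on its flat base, the clamp still parked (angle between former's own z axis and vertical below 0.06 rad and angular speed of former below 0.3 rad/s and linear speed of former below 0.05 m/s and value of joint clamp_turn below 0.3 rad and value of joint clamp_lift below 0.006 m), for 0.2 s.
3. the former is in place against the stops and the clamp is pulled up and turning (value of joint clamp_lift above 0.007 m and value of joint clamp_turn above 0.4 rad and angle between former's own z axis and vertical below 0.06 rad and x of former in the frame of jig between -0.0695 and -0.0605 m and y of former in the frame of jig between -0.042 and 0.042 m and angle between the x axis of former and the x axis of jig, either way round below 0.07 rad).
At the end, for the whole second after the job is handed in: Former at rest on its flat base (within 3 degrees), board against both stops (origin 60.5 to 69.5 mm before their faces, square within 4 degrees), within 42 mm of the middle along them; clamp turned at least 1.35 rad, over the board, and within 5 mm of fully down (angle between former's own z axis and vertical below 0.06 rad and x of former in the frame of jig between -0.0695 and -0.0605 m and y of former in the frame of jig between -0.042 and 0.042 m and angle between the x axis of former and the x axis of jig, either way round below 0.07 rad and linear speed of former below 0.02 m/s and angular speed of former below 0.15 rad/s and value of joint clamp_lift below 0.005 m and value of joint clamp_turn above 1.35 rad and velocity of joint clamp_turn below 0.05 rad/s); the robot touches nothing.
It fails at once if a bystander is pushed more than 30 mm (distance of any of tape, cleaner, primer, squeegee, wrench, carton, driver from where it was at the start of the episode above 0.03 m).
It fails at once if a bystander is knocked over (angle between any of tape, cleaner, primer, squeegee, wrench, carton, driver's own z axis and vertical above 0.5 rad).
It also fails if it takes over 72 s, if anything falls off the work surface, if the arm or the gripper's body presses on something with over 40 N, if the wrist force passes 120 N, or if a joint passes its speed limit or range.

## Working session

There is one attempt and no reset: what is moved stays moved. The work goes in short steps, Python scripts to look and compute and a tool call to move; the robot and the scene stay as the last step left them, time stands still between calls to the robot, and variables do not carry over. Pictures are saved under pics/ and viewed, at most 10 in all, crops included, and the job is handed in when it is done.

Besides the shell and the picture viewer there is one more tool, called after "Request:" as a command line: name --argument value ..., lists and objects as JSON in quotes. step_arm: Moves the arm, as the interface text tells. Its arguments: {"type":"object","properties":{"plan":{"type":"array","items":{"type":"object","properties":{"offset":{"type":"array","items":{"type":"number"}},"turn":{"type":"array","items":{"type":"number"}},"gripper":{"type":"number"}}}},"grip_force":{"type":"number"}},"required":["plan"]}

```bash
ls; mkdir -p pics; python3 - <<'E'
from station import manip
import cv2,numpy as np
print(manip.tcp_to_tips, manip.sense())
for n in("scene","top"):
    c=manip.camera(n); cv2.imwrite(f"pics/{n}0.png",c["color"][:,:,::-1]); print(n,c["fx"],c["fy"],c["cx"],c["cy"],c["R"],c["t"], -np.array(c["R"]).T@np.array(c["t"]))
E
```

```text
pics
0.025 {'clock': 0.0, 'joints': array([ 1.12437656e+00,  3.51207428e-01,  1.65242902e+00, -1.95804550e-05,
        1.13905152e+00, -8.45983037e-02]), 'dq': array([ 1.94116313e-03,  1.47566004e-03, -2.44460825e-04,  8.71021116e-04,
       -3.05933009e-04,  9.89428343e-05]), 'tau': array([-9.01568160e-05, -5.06114280e+01, -2.91406631e+01, -1.31803954e-04,
        4.54680267e-03, -3.71953195e-05]), 'ee_pos': array([0.19454054, 0.51413252, 0.2557723 ]), 'tool_rot': array([[-9.35256503e-01,  3.53970429e-01, -4.56850615e-04],
       [ 3.53970716e-01,  9.35255976e-01, -9.95653317e-04],
       [ 7.48404362e-05, -1.09290298e-03, -9.99999400e-01]]), 'force': array([ 0.82978569,  1.04965466, -0.03243421]), 'moment': array([-0.01498613,  0.0117857 , -0.0199501 ]), 'grip_force': 0.0, 'gripper_width': 0.08563033570468956}
scene 416.44288289525696 416.44288289525696 255.75010489455477 196.8407720135903 [[-0.72212367  0.69167853  0.01087265]
 [ 0.59356594  0.6276114  -0.5037692 ]
 [-0.35527014 -0.35733003 -0.86376986]] [ 0.40291557 -0.27725081  1.18351652] [0.87598959 0.31822371 0.87823472]
top 458.837615163428 458.837615163428 247.8035618992518 189.84612451671757 [[-0.0161101  -0.99964924 -0.02102048]
 [-0.99745575  0.01752777 -0.06909991]
 [ 0.06944411  0.01985379 -0.99738826]] [0.02934033 0.56228906 1.19936627] [ 0.47804221 -0.0043376   1.23570471]
```

View pics/scene0.png

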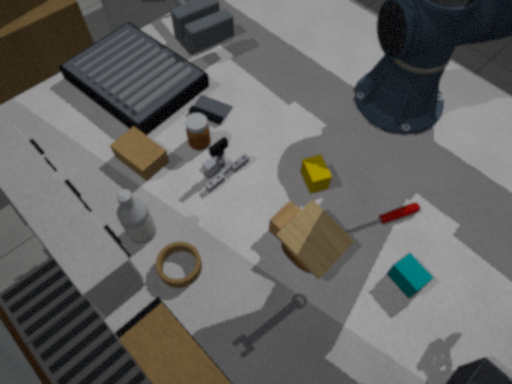

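View pics/top0.png

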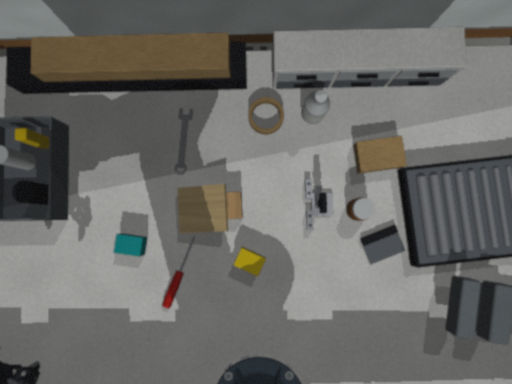

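Candidates for the offcut: the natural-wood block at top (234,205) / scene (287,218), the yellow block at top (249,262), the turquoise block at top (130,245), and the carton at top (380,154). I choose the wooden one beside the former. The jig is at top (310,202), with its knob at about (322,201). I'll check the choice in a crop.

```bash
cat > h.py <<'E'
from station import manip
import cv2,numpy as np
def ray(c,u,v):
    d=np.array(c["R"]).T@np.array([(u-c["cx"])/c["fx"],(v-c["cy"])/c["fy"],1]); return -np.array(c["R"]).T@np.array(c["t"]),d
def onz(c,u,v,z):
    o,d=ray(c,u,v); return o+d*(z-o[2])/d[2]
def tri(a,ua,b,ub):
    o1,d1=ray(a,*ua);o2,d2=ray(b,*ub)
    s=np.linalg.lstsq(np.c_[d1,-d2],o2-o1,rcond=None)[0]
    p,q=o1+d1*s[0],o2+d2*s[1]; return (p+q)/2,np.linalg.norm(p-q)
def proj(c,X):
    p=np.array(c["R"])@np.array(X)+np.array(c["t"]); return np.array([c["fx"]*p[0]/p[2]+c["cx"],c["fy"]*p[1]/p[2]+c["cy"]])
E
python3 - <<'E'
from h import *
for n,(x,y,w,h) in(("top",(165,155,180,90)),("scene",(195,130,170,150))):
    c=manip.camera(n)["color"][y:y+h,x:x+w,::-1]
    k=4; im=cv2.resize(c,None,fx=k,fy=k,interpolation=cv2.INTER_CUBIC)
    im=cv2.convertScaleAbs(im,alpha=1.4,beta=0)
    for g in range(0,w,20): cv2.putText(im,str(x+g),(g*k,10),0,.35,(0,0,255),1)
    for g in range(0,h,20): cv2.putText(im,str(y+g),(0,g*k+4),0,.35,(0,0,255),1)
    cv2.imwrite(f"pics/{n}1.png",im)
E
```

```text
(no output)
```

View pics/top1.png

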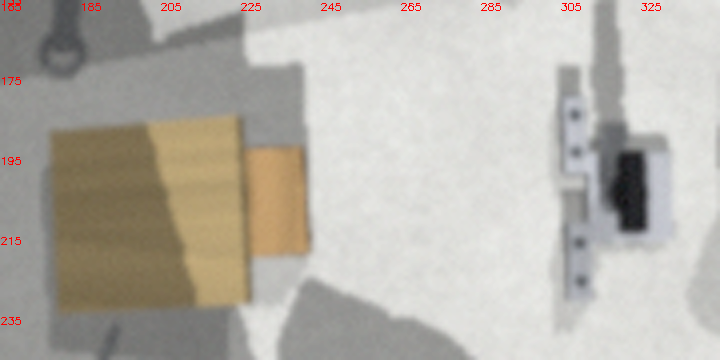

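View pics/scene1.png

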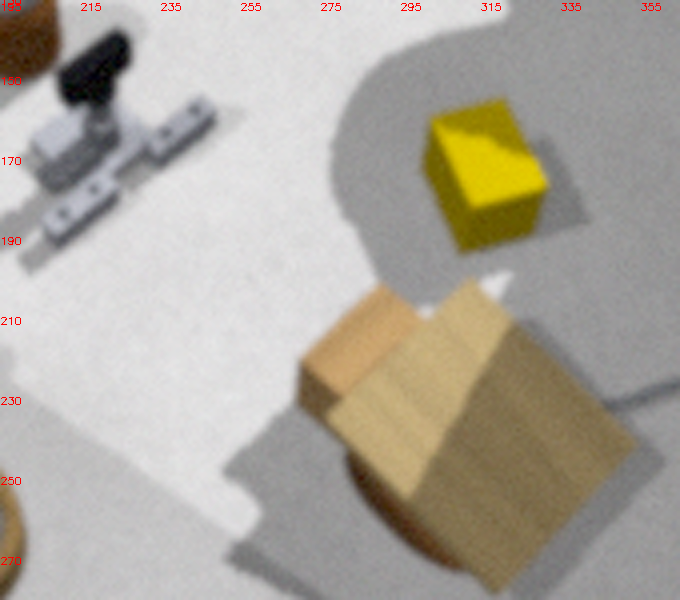

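```bash
python3 - <<'E'
from h import *
t=manip.camera("top"); s=manip.camera("scene")
np.set_printoptions(precision=4,suppress=True)
T=lambda X,Y:(165+X/4,155+Y/4); S=lambda X,Y:(195+X/4,130+Y/4)
print("board", [onz(t,*T(*p),z)[:2] for p,z in (((51,130),.0405),((240,115),.0727),((250,300),.0727),((58,310),.0405))])
print("board scene", [onz(s,*S(*p),z)[:2] for p,z in (((327,408),.0727),((470,283),.0727),((636,450),.0405),((497,594),.0405))])
print("offcut top R", [onz(t,*T(*p),.058)[:2] for p in((303,147),(311,253))])
print("offcut scene", [onz(s,*S(*p),.058)[:2] for p in((302,362),(378,284))])
print("blocks top", [onz(t,*T(*p),.022)[:2] for p in((563,97),(581,97),(566,300),(590,300),(562,173),(586,170))])
print("blocks scene", [onz(s,*S(*p),.022)[:2] for p in((217,112),(65,235),(204,94),(44,222))])
print("knob top", [onz(t,*T(*p),.106)[:2] for p in((618,152),(646,152),(646,231),(618,231))])
for X in ([.43,-.18,.106],[.4,0,.0]): print(proj(t,X),proj(s,X))
# colour centroids
for nm,c in(("t",t),("s",s)):
    m=(c["color"].max(2)<45).astype(np.uint8)
    x0,y0,w,h=(300,180,40,40) if nm=="t" else (200,130,35,35)
    print(nm,"knob px",x0+cv2.moments(m[y0:y0+h,x0:x0+w],True)["m10"]/m[y0:y0+h,x0:x0+w].sum(), y0+cv2.moments(m[y0:y0+h,x0:x0+w],True)["m01"]/m[y0:y0+h,x0:x0+w].sum())
    if nm=="s": ps=(x0+cv2.moments(m[y0:y0+h,x0:x0+w],True)["m10"]/m[y0:y0+h,x0:x0+w].sum(), y0+cv2.moments(m[y0:y0+h,x0:x0+w],True)["m01"]/m[y0:y0+h,x0:x0+w].sum())
for nm,p in(("wrench end",(180,168)),("wrench",(184,112)),("tape",(266,115)),("driver",(193,238)),("driverhandle",(173,290)),("yellow",(249,262)),("turq",(130,245))): print(nm,onz(t,*p,.02)[:2])
E
```

```text
board [array([0.5706, 0.203 ]), array([0.5756, 0.0766]), array([0.4582, 0.0718]), array([0.4531, 0.1991])]
board scene [array([0.5722, 0.0786]), array([0.4597, 0.0793]), array([0.455 , 0.2037]), array([0.5717, 0.2059])]
offcut top R [array([0.5554, 0.0373]), array([0.4873, 0.0332])]
offcut scene [array([0.5568, 0.045 ]), array([0.4905, 0.0394])]
blocks top [array([ 0.588 , -0.1342]), array([ 0.5878, -0.146 ]), array([ 0.454 , -0.1328]), array([ 0.4538, -0.1485]), array([ 0.5376, -0.1322]), array([ 0.5393, -0.1481])]
blocks scene [array([ 0.4574, -0.129 ]), array([ 0.586 , -0.1258]), array([ 0.4538, -0.1448]), array([ 0.5892, -0.1415])]
knob top [array([ 0.5458, -0.1581]), array([ 0.5455, -0.1752]), array([ 0.497 , -0.1739]), array([ 0.4973, -0.1568])]
[329.7938 240.1999] [242.9074 118.6627]
[256.3646 250.9077] [301.3633 180.9156]
t knob px 321.9 202.175
s knob px 217.50746268656715 147.65174129353233
wrench end [0.6244 0.2002]
wrench [0.7761 0.1885]
tape [ 0.7632 -0.0322]
driver [0.4376 0.1668]
driverhandle [0.3026 0.2205]
yellow [0.3726 0.0198]
turq [0.4218 0.3343]
```

The crop shows the tan offcut at top (234,205), tucked under the former's jig-side edge. The stop blocks are at top (308,187) and (309,222), and the black knob is at top (322,202). In world coordinates:

| Item | Position (m) |
|---|---|
| Offcut | (.522, .064) |
| Former axis | (.514, .135) |
| Jig faces | y = -.131, mid x = .521 |
| Knob | (.521, -.166) |

I'll grip the offcut along its 70 mm side and pull it towards -y.

Request:
step_arm --plan '[{"turn":[0,0,0.149]},{"turn":[0,0,0.149]},{"turn":[0,0,0.149]},{"turn":[0,0,0.149]},{"turn":[0,0,0.149]},{"turn":[0,0,0.149]},{"turn":[0,0,0.149]},{"turn":[0,0,0.149]}]'

```text
$.plan[0]: bad value
```

Request:
step_arm --plan '[{"offset":[-33,23,7]},{"offset":[-33,23,7]},{"offset":[-33,23,7]},{"offset":[-33,23,7]},{"offset":[-33,23,7]},{"offset":[-33,23,7]},{"offset":[-33,23,7]},{"offset":[-33,23,7]}]'

```text
$.plan[0]: bad value
```

Request:
step_arm --plan '[{"offset":[-33,23,7]},{"offset":[-33,23,7]},{"offset":[-33,23,7]},{"offset":[-33,23,7]},{"offset":[-33,23,7]},{"offset":[-33,23,7]},{"offset":[0,0,0]}]'

```text
$.plan[0]: bad value
```

Request:
step_arm --plan '[{"offset":[0,0,0],"turn":[0,0,0.149],"gripper":85},{"offset":[0,0,0],"turn":[0,0,0.149],"gripper":85},{"offset":[0,0,0],"turn":[0,0,0.149],"gripper":85},{"offset":[0,0,0],"turn":[0,0,0.149],"gripper":85},{"offset":[0,0,0],"turn":[0,0,0.149],"gripper":85},{"offset":[0,0,0],"turn":[0,0,0.149],"gripper":85},{"offset":[0,0,0],"turn":[0,0,0.149],"gripper":85},{"offset":[0,0,0],"turn":[0,0,0.149],"gripper":85}]'

```text
clock: 1.1
ee_pos: [0.1946, 0.5143, 0.2562]
tool_rot: [[-0.011, 1.0, -0.0], [1.0, 0.011, -0.0], [-0.0, -0.0, -1.0]]
force: [0.6, 0.2, 0.8]
gripper_width: 0.085
grip_force: 0.0
```

Request:
step_arm --plan '[{"offset":[-33,23,7],"turn":[0,0,0],"gripper":85},{"offset":[-33,23,7],"turn":[0,0,0],"gripper":85},{"offset":[-33,23,7],"turn":[0,0,0],"gripper":85},{"offset":[-33,23,7],"turn":[0,0,0],"gripper":85},{"offset":[-33,23,7],"turn":[0,0,0],"gripper":85},{"offset":[-33,23,7],"turn":[0,0,0],"gripper":85},{"offset":[-33,23,7],"turn":[0,0,0],"gripper":85}]'

```text
clock: 1.8
ee_pos: [0.3603, 0.2848, 0.2072]
tool_rot: [[-0.017, 1.0, 0.0], [1.0, 0.017, 0.0], [0.0, 0.0, -1.0]]
force: [0.9, -0.1, 0.2]
gripper_width: 0.085
grip_force: 0.0
```

Request:
step_arm --plan '[{"offset":[-33,23,7],"turn":[0,0,0],"gripper":85},{"offset":[-33,23,7],"turn":[0,0,0],"gripper":85},{"offset":[-33,23,7],"turn":[0,0,0],"gripper":85},{"offset":[-33,23,7],"turn":[0,0,0],"gripper":85},{"offset":[-33,23,7],"turn":[0,0,0],"gripper":85},{"offset":[-33,23,7],"turn":[0,0,0],"gripper":85},{"offset":[0,0,0],"turn":[0,0,0.017],"gripper":85}]'

```text
clock: 2.5
ee_pos: [0.5027, 0.0874, 0.1645]
tool_rot: [[0.004, 1.0, 0.0], [1.0, -0.004, -0.0], [-0.0, 0.0, -1.0]]
force: [-0.6, -0.2, -0.1]
gripper_width: 0.0848
grip_force: 0.0
```

Request:
step_arm --plan '[{"offset":[-37,19,0],"turn":[0,0,-0.04],"gripper":85},{"offset":[0,0,40],"turn":[0,0,0],"gripper":85},{"offset":[0,0,20],"turn":[0,0,0],"gripper":85},{"offset":[0,0,5],"turn":[0,0,0],"gripper":85}]'

```text
clock: 2.9
ee_pos: [0.5186, 0.0537, 0.0984]
tool_rot: [[-0.04, 0.999, -0.004], [0.999, 0.04, -0.0], [0.0, -0.004, -1.0]]
force: [-0.2, -0.7, 0.8]
gripper_width: 0.085
grip_force: 0.0
```

```bash
python3 - <<'E'
from h import *
k=4;x,y,w,h=215,150,190,130
im=cv2.resize(manip.camera("scene")["color"][y:y+h,x:x+w,::-1],None,fx=k,fy=k,interpolation=cv2.INTER_CUBIC)
cv2.imwrite("pics/s2.png",cv2.convertScaleAbs(im,alpha=1.4))
E
```

```text
(no output)
```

View pics/s2.png

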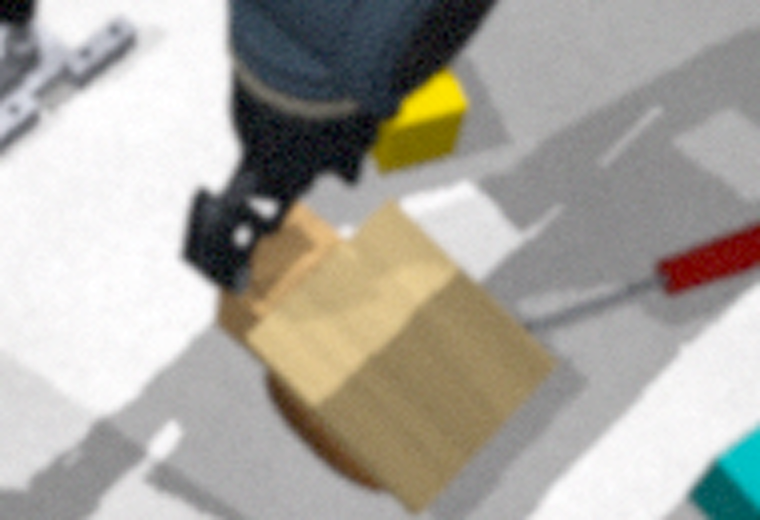

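The near finger, at crop (215,240), stands just outside the offcut's end, so the jaws straddle the block. I'll descend, grip, pull and carry it away.

Request:
step_arm --plan '[{"offset":[-2,2,15],"turn":[0,0,0],"gripper":85},{"offset":[0,0,15],"turn":[0,0,0],"gripper":85},{"offset":[0,0,15],"turn":[0,0,0],"gripper":85},{"offset":[0,0,12],"turn":[0,0,0],"gripper":85},{"offset":[0,0,0],"turn":[0,0,0],"gripper":85}]'

```text
clock: 3.45
ee_pos: [0.5215, 0.0517, 0.0423]
tool_rot: [[-0.04, 0.999, -0.001], [0.999, 0.04, -0.0], [0.0, -0.001, -1.0]]
force: [-0.4, -1.0, 1.0]
gripper_width: 0.0854
grip_force: 0.0
```

Request:
step_arm --plan '[{"offset":[0,0,0],"turn":[0,0,0],"gripper":60},{"offset":[0,0,0],"turn":[0,0,0],"gripper":60},{"offset":[0,0,0],"turn":[0,0,0],"gripper":60},{"offset":[0,0,0],"turn":[0,0,0],"gripper":60}]' --grip_force 30

```text
clock: 3.85
ee_pos: [0.5224, 0.0516, 0.0439]
tool_rot: [[-0.04, 0.999, 0.001], [0.999, 0.04, 0.0], [-0.0, 0.001, -1.0]]
force: [-0.0, -0.3, 4.3]
gripper_width: 0.0695
grip_force: 35.1
```

Request:
step_arm --plan '[{"offset":[-20,0,0],"turn":[0,0,0],"gripper":60},{"offset":[-45,0,0],"turn":[0,0,0],"gripper":60},{"offset":[-45,0,0],"turn":[0,0,0],"gripper":60},{"offset":[0,20,-20],"turn":[0,0,0],"gripper":60},{"offset":[0,40,0],"turn":[0,0,0],"gripper":60},{"offset":[0,40,0],"turn":[0,0,0],"gripper":60},{"offset":[20,40,0],"turn":[0,0,0],"gripper":60},{"offset":[30,0,0],"turn":[0,0,0],"gripper":60}]'

```text
clock: 4.65
ee_pos: [0.6682, -0.0031, 0.0637]
tool_rot: [[-0.038, 0.999, 0.005], [0.999, 0.038, -0.0], [-0.001, 0.004, -1.0]]
force: [-1.1, 0.9, -1.8]
gripper_width: 0.0694
grip_force: 35.5
```

Request:
step_arm --plan '[{"offset":[35,0,0],"turn":[0,0,0],"gripper":60},{"offset":[0,0,0],"turn":[0,0,0],"gripper":60},{"offset":[0,0,10],"turn":[0,0,0],"gripper":60},{"offset":[0,0,8],"turn":[0,0,0],"gripper":60},{"offset":[0,0,1],"turn":[0,0,0],"gripper":60},{"offset":[0,0,0],"turn":[0,0,0],"gripper":85},{"offset":[0,0,0],"turn":[0,0,0],"gripper":85},{"offset":[0,0,0],"turn":[0,0,0],"gripper":85}]'

```text
clock: 5.45
ee_pos: [0.6628, 0.0317, 0.044]
tool_rot: [[-0.039, 0.999, -0.0], [0.999, 0.039, -0.0], [-0.0, -0.0, -1.0]]
force: [0.4, 0.3, 0.4]
gripper_width: 0.085
grip_force: 0.0
```

```bash
python3 - <<'E'
from h import *
print(manip.sense()["ee_pos"],manip.sense()["gripper_width"])
k=4;x,y,w,h=165,130,190,130
t=manip.camera("top")["color"]
im=cv2.resize(t[y:y+h,x:x+w,::-1],None,fx=k,fy=k,interpolation=cv2.INTER_CUBIC)
cv2.imwrite("pics/t3.png",cv2.convertScaleAbs(im,alpha=1.4))
E
```

```text
[0.66278372 0.03165548 0.04400713] 0.08498021256323976
```

View pics/t3.png

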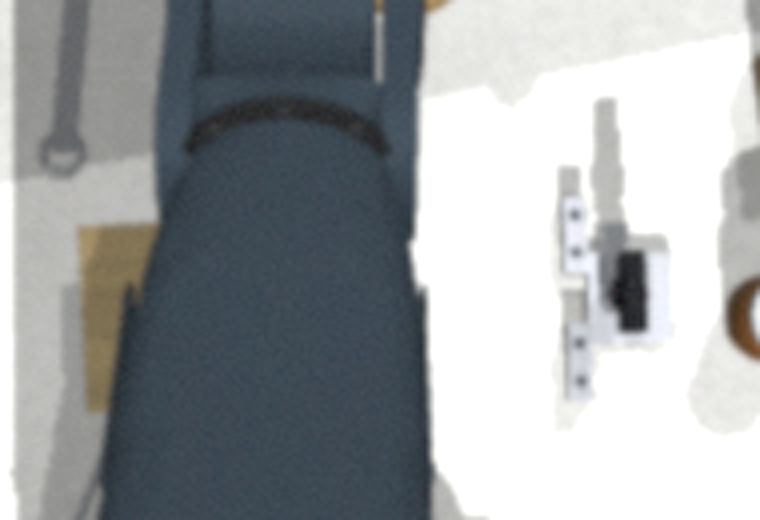

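The offcut is released clear at about (.66,.045). The arm hides most of the former, and its left part is visible at crop (115,320). Next I lift, go above the former and rotate so the two fingertips can press it level.

Request:
step_arm --plan '[{"offset":[0,0,-40],"turn":[0,0,0],"gripper":85},{"offset":[0,0,-45],"turn":[0,0,0],"gripper":85},{"offset":[23,-37,0],"turn":[0,0,0],"gripper":80},{"offset":[23,-37,0],"turn":[0,0,0],"gripper":80},{"offset":[23,-37,0],"turn":[0,0,0],"gripper":80},{"offset":[23,-37,0],"turn":[0,0,0],"gripper":80},{"offset":[0,0,0],"turn":[0,0,-0.149],"gripper":80},{"offset":[0,0,0],"turn":[0,0,-0.149],"gripper":80}]'

```text
clock: 6.3
ee_pos: [0.5106, 0.1188, 0.1297]
tool_rot: [[-0.338, 0.941, 0.0], [0.941, 0.338, 0.0], [-0.0, 0.0, -1.0]]
force: [1.3, 0.0, -0.0]
gripper_width: 0.0799
grip_force: 0.0
```

Request:
step_arm --plan '[{"offset":[0,0,0],"turn":[0,0,-0.149],"gripper":80},{"offset":[0,0,0],"turn":[0,0,-0.149],"gripper":80},{"offset":[0,0,0],"turn":[0,0,-0.149],"gripper":80},{"offset":[0,0,0],"turn":[0,0,-0.149],"gripper":80},{"offset":[0,0,0],"turn":[0,0,-0.149],"gripper":80},{"offset":[0,0,0],"turn":[0,0,-0.149],"gripper":80},{"offset":[0,0,0],"turn":[0,0,-0.149],"gripper":80},{"offset":[0,0,0],"turn":[0,0,-0.149],"gripper":80}]'

```text
clock: 7.1
ee_pos: [0.5114, 0.1181, 0.1293]
tool_rot: [[-0.999, 0.035, 0.0], [0.035, 0.999, 0.0], [-0.0, 0.0, -1.0]]
force: [0.2, -1.1, 0.5]
gripper_width: 0.0799
grip_force: 0.0
```

```bash
cat > board.py <<'E'
from h import *
import sys
# visible wooden board quad in scene view -> min area rect corners on plane z
z=float(sys.argv[1]); c=manip.camera("scene"); hsv=cv2.cvtColor(c["color"],cv2.COLOR_RGB2HSV)
m=cv2.inRange(hsv,(12,60,40),(24,170,255)); m[:, :200]=0; m[300:]=0; m[:130]=0; m=cv2.morphologyEx(m,cv2.MORPH_OPEN,np.ones((3,3)))
for q in cv2.findContours(m,0,2)[0]:
    if cv2.contourArea(q)>200:
        P=np.array([onz(c,*p[0],z)[:2]*1000 for p in q],np.float32); r=cv2.minAreaRect(P)
        print("area",cv2.contourArea(q),"rect",np.round(r[0]),np.round(r[1]),round(r[2],1),"bbox",np.round(P.min(0)),np.round(P.max(0)))
E
python3 - <<'E'
from h import *
s=manip.sense();print(s["ee_pos"],s["tool_rot"].round(3),s["gripper_width"],s["joints"].round(2))
E
for i in 1 2; do python3 board.py .057; done
python3 - <<'E'
from h import *
x,y,w,h=215,130,190,150;k=4
im=cv2.resize(manip.camera("scene")["color"][y:y+h,x:x+w,::-1],None,fx=k,fy=k,interpolation=cv2.INTER_CUBIC)
cv2.imwrite("pics/s4.png",cv2.convertScaleAbs(im,alpha=1.4))
E
```

```text
[0.51135658 0.11813077 0.1293472 ] [[-0.999  0.035  0.   ]
 [ 0.035  0.999  0.   ]
 [-0.     0.    -1.   ]] 0.0798701196410225 [ 0.14  0.48  1.82 -0.    0.84 -1.4 ]
area 910.0 rect [668.  51.] [78. 63.] 2.0 bbox [629.  18.] [708.  83.]
area 2805.5 rect [522. 126.] [138. 133.] 2.8 bbox [453.  57.] [590. 194.]
area 913.5 rect [669.  50.] [80. 62.] 4.4 bbox [629.  18.] [708.  84.]
area 2809.5 rect [520. 124.] [134. 132.] 3.0 bbox [451.  55.] [587. 191.]
```

View pics/s4.png

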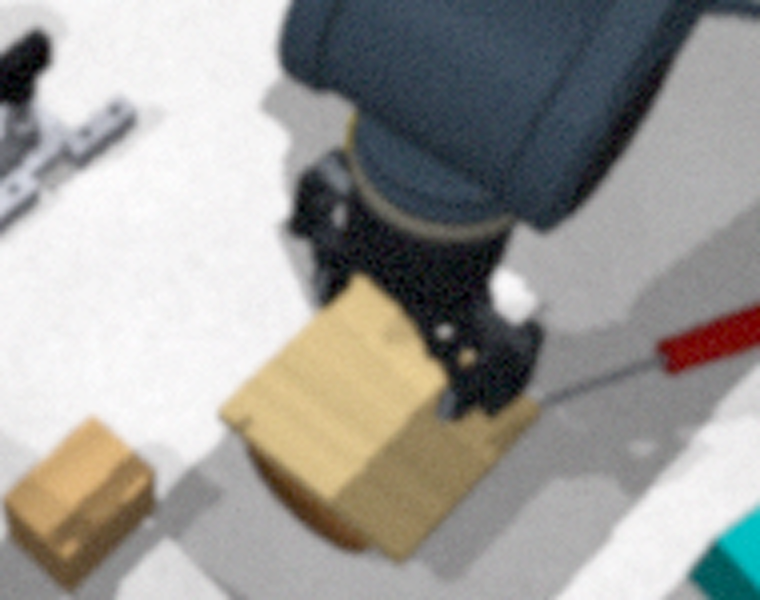

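The former now rocks free, centred near (.514,.124), and the offcut stands well apart at crop (80,500). I'll lower slowly with both fingertips.

Request:
step_arm --plan '[{"offset":[0,6,10],"turn":[0,0,0],"gripper":80},{"offset":[0,0,15],"turn":[0,0,0],"gripper":80},{"offset":[0,0,14],"turn":[0,0,0],"gripper":80},{"offset":[0,0,4],"turn":[0,0,0],"gripper":80},{"offset":[0,0,3],"turn":[0,0,0],"gripper":80}]'

```text
clock: 7.75
ee_pos: [0.5114, 0.1243, 0.0826]
tool_rot: [[-0.999, 0.042, -0.001], [0.042, 0.999, -0.0], [0.001, -0.0, -1.0]]
force: [0.1, -0.0, -0.0]
gripper_width: 0.0798
grip_force: 0.0
```

Request:
step_arm --plan '[{"offset":[0,0,2],"turn":[0,0,0],"gripper":80},{"offset":[0,0,1],"turn":[0,0,0],"gripper":80},{"offset":[0,0,1],"turn":[0,0,0],"gripper":80}]'

```text
clock: 8.05
ee_pos: [0.5118, 0.1243, 0.0796]
tool_rot: [[-0.999, 0.041, 0.001], [0.041, 0.999, 0.0], [-0.001, 0.0, -1.0]]
force: [1.1, 0.4, 0.1]
gripper_width: 0.0799
grip_force: 0.0
```

Request:
step_arm --plan '[{"offset":[0,0,1],"turn":[0,0,0],"gripper":80},{"offset":[0,0,1],"turn":[0,0,0],"gripper":80},{"offset":[0,0,1],"turn":[0,0,0],"gripper":80},{"offset":[0,0,1],"turn":[0,0,0],"gripper":80}]'

```text
clock: 8.45
ee_pos: [0.5116, 0.1243, 0.0753]
tool_rot: [[-0.999, 0.041, 0.0], [0.041, 0.999, 0.0], [-0.0, 0.0, -1.0]]
force: [1.1, -0.3, -0.3]
gripper_width: 0.0798
grip_force: 0.0
```

Request:
step_arm --plan '[{"offset":[0,0,1],"turn":[0,0,0],"gripper":80},{"offset":[0,0,1],"turn":[0,0,0],"gripper":80},{"offset":[0,0,0],"turn":[0,0,0],"gripper":80}]'

```text
clock: 8.75
ee_pos: [0.5115, 0.1242, 0.0732]
tool_rot: [[-0.999, 0.041, -0.0], [0.041, 0.999, -0.0], [0.0, -0.0, -1.0]]
force: [0.5, -0.3, -0.2]
gripper_width: 0.0801
grip_force: 0.0
```

Request:
step_arm --plan '[{"offset":[0,0,1],"turn":[0,0,0],"gripper":80},{"offset":[0,0,1],"turn":[0,0,0],"gripper":80},{"offset":[0,0,0],"turn":[0,0,0],"gripper":80}]'

```text
clock: 9.05
ee_pos: [0.5115, 0.1242, 0.0712]
tool_rot: [[-0.999, 0.041, -0.0], [0.041, 0.999, -0.0], [0.0, -0.0, -1.0]]
force: [0.6, 0.7, -0.3]
gripper_width: 0.0799
grip_force: 0.0
```

```bash
python3 - <<'E'
from h import *
for i in range(8):
    manip.camera("scene"); s=manip.sense(); print(s["force"].round(2),s["ee_pos"][2].round(4))
E
```

```text
[0.97 1.   0.39] 0.0712
[-0.18  0.29 -0.3 ] 0.0713
[ 0.27 -0.55  0.68] 0.0713
[-0.71 -0.03 -0.46] 0.0713
[-0.53 -0.27  0.49] 0.0713
[-0.2  -0.21  0.53] 0.0713
[0.04 0.08 0.99] 0.0713
[-0.33  0.74 -0.53] 0.0713
```

Request:
step_arm --plan '[{"offset":[0,0,1],"turn":[0,0,0],"gripper":80},{"offset":[0,0,0],"turn":[0,0,0],"gripper":80}]'

```text
clock: 9.65
ee_pos: [0.5117, 0.1241, 0.0709]
tool_rot: [[-0.999, 0.041, 0.0], [0.041, 0.999, -0.0], [-0.0, -0.0, -1.0]]
force: [-3.6, -2.4, 8.8]
gripper_width: 0.0803
grip_force: 4.8
```

Request:
step_arm --plan '[{"offset":[0,0,1],"turn":[0,0,0],"gripper":80},{"offset":[0,0,0],"turn":[0,0,0],"gripper":80}]'

```text
clock: 9.85
ee_pos: [0.5117, 0.1241, 0.0708]
tool_rot: [[-0.999, 0.041, 0.0], [0.041, 0.999, -0.0], [-0.0, -0.0, -1.0]]
force: [-7.9, -3.5, 23.2]
gripper_width: 0.08
grip_force: 11.5
```

Request:
step_arm --plan '[{"offset":[0,0,-1],"turn":[0,0,0],"gripper":80},{"offset":[0,0,0],"turn":[0,0,0],"gripper":80},{"offset":[0,0,0],"turn":[0,0,0],"gripper":80},{"offset":[0,0,0],"turn":[0,0,0],"gripper":80}]'

```text
clock: 10.25
ee_pos: [0.5117, 0.1241, 0.0709]
tool_rot: [[-0.999, 0.041, 0.0], [0.041, 0.999, -0.0], [-0.0, -0.0, -1.0]]
force: [-3.6, -2.7, 10.2]
gripper_width: 0.0799
grip_force: 5.4
```

```bash
python3 - <<'E'
from h import *
s=manip.sense();print(s["force"],s["ee_pos"])
x,y,w,h=215,150,190,150;k=4
im=cv2.resize(manip.camera("scene")["color"][y:y+h,x:x+w,::-1],None,fx=k,fy=k,interpolation=cv2.INTER_CUBIC)
cv2.imwrite("pics/s5.png",cv2.convertScaleAbs(im,alpha=1.4))
E
```

```text
[-3.56782939 -2.67492758 10.15602578] [0.51172318 0.12413188 0.07088469]
```

View pics/s5.png

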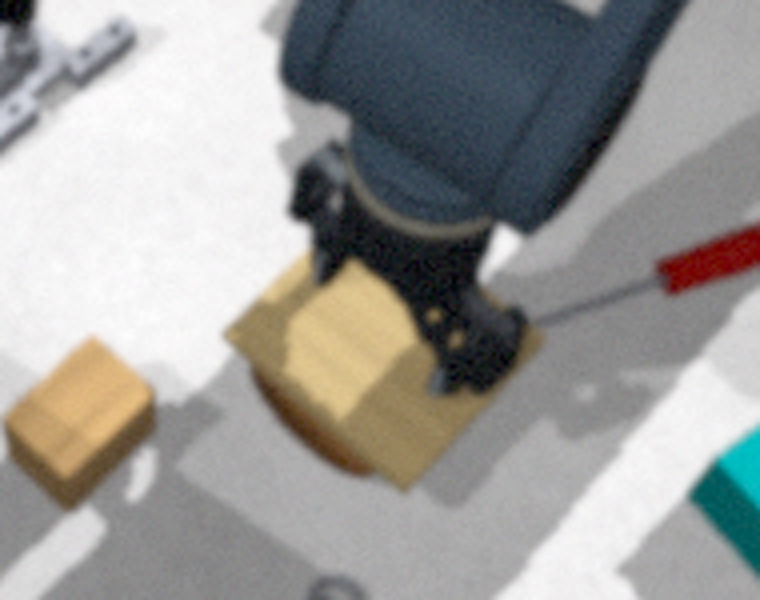

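```bash
python3 - <<'E'
from h import *
c=manip.camera("scene")
P=[onz(c,215+X/4,150+Y/4,.057)[:2]*1000 for X,Y in((224,337),(405,492),(546,340))]
L,B,R=P; print(np.round(P,1), "yaw from far edge", np.degrees(np.arctan2(*(B-R)[::-1])), "near", np.degrees(np.arctan2(*(B-L)[::-1]))-90, "centre",(L+R)/2, "len",np.linalg.norm(B-L),np.linalg.norm(B-R))
E
cat > path.py <<'E'
import numpy as np
# tcp y,z for tipping; ya0 = axis y
ya=.124*1000
P=ya-34.6-46.8
def E(f):
    f_=np.radians(f)
    if f<44: return np.array([ya-45*f_+65*np.cos(f_),45+65*np.sin(f_)])
    return np.array([P+130*np.cos(f_),130*np.sin(f_)])
def tcp(f,s=4,h=12):
    a=max(40,min(f,90)); r=np.radians(a); u=np.array([np.cos(r),np.sin(r)]); n=np.array([-np.sin(r),np.cos(r)])
    return a,E(f)+s*u-h*n
if __name__=="__main__":
    for f in range(0,121,8):
        a,p=tcp(f); print(f,"tilt",90-a,"tcp yz",p.round(1))
E
python3 path.py
```

```text
[[579.2  69.1]
 [573.4 196. ]
 [453.4 190.8]] yaw from far edge 2.462820274201268 near 2.6095311192650144 centre [516.30406296 129.9595834 ] len 126.99041040363545 120.0821566728725
0 tilt 50 tcp yz [199.8  38.4]
8 tilt 50 tcp yz [192.9  47.4]
16 tilt 50 tcp yz [184.7  56.3]
24 tilt 50 tcp yz [175.3  64.8]
32 tilt 50 tcp yz [164.8  72.8]
40 tilt 50 tcp yz [153.2  80.2]
48 tilt 42 tcp yz [141.2  91.6]
56 tilt 34 tcp yz [127.5 104.4]
64 tilt 26 tcp yz [112.1 115.2]
72 tilt 18 tcp yz [ 95.4 123.7]
80 tilt 10 tcp yz [ 77.7 129.9]
88 tilt 2 tcp yz [ 59.3 133.5]
96 tilt 0 tcp yz [ 41.  133.3]
104 tilt 0 tcp yz [ 23.2 130.1]
112 tilt 0 tcp yz [  5.9 124.5]
120 tilt 0 tcp yz [-10.4 116.6]
```

Request:
step_arm --plan '[{"offset":[0,0,-20],"turn":[0,0,0],"gripper":80},{"offset":[0,0,-40],"turn":[0,0,0.1486],"gripper":60},{"offset":[0,0,-20],"turn":[0,0,0.1486],"gripper":60},{"offset":[0,0,0],"turn":[0,0,0.1486],"gripper":60},{"offset":[0,0,0],"turn":[0,0,0.1486],"gripper":60},{"offset":[0,0,0],"turn":[0,0,0.1486],"gripper":60},{"offset":[0,0,0],"turn":[0,0,0.1486],"gripper":60},{"offset":[0,0,0],"turn":[0,0,0.1486],"gripper":60}]'

```text
clock: 11.15
ee_pos: [0.5115, 0.1243, 0.1501]
tool_rot: [[-0.465, 0.885, -0.0], [0.885, 0.465, 0.0], [0.0, -0.0, -1.0]]
force: [-0.5, -0.3, -0.7]
gripper_width: 0.0599
grip_force: 0.0
```

Request:
step_arm --plan '[{"offset":[0,0,0],"turn":[0,0,0.1486],"gripper":60},{"offset":[0,0,0],"turn":[0,0,0.1486],"gripper":60},{"offset":[0,0,0],"turn":[0,0,0.1486],"gripper":60},{"offset":[43,3,0],"turn":[0,0,0],"gripper":60},{"offset":[43,3,0],"turn":[0,0,0],"gripper":60},{"offset":[43,3,0],"turn":[0,0,0],"gripper":60},{"offset":[0,0,0],"turn":[0,-0.1455,0],"gripper":60},{"offset":[0,0,0],"turn":[0,-0.1455,0],"gripper":60}]'

```text
clock: 11.95
ee_pos: [0.5152, 0.2541, 0.1507]
tool_rot: [[-0.042, 0.999, 0.015], [0.955, 0.044, -0.292], [-0.292, 0.002, -0.956]]
force: [-0.8, -0.3, -0.4]
gripper_width: 0.0598
grip_force: 0.0
```

```bash
python3 - <<'E'
from h import *
s=manip.sense();print(s["clock"],s["ee_pos"],s["tool_rot"].round(3),s["joints"].round(2))
E
```

```text
11.95 [0.51517633 0.25407588 0.15072159] [[-0.042  0.999  0.015]
 [ 0.955  0.044 -0.292]
 [-0.292  0.002 -0.956]] [ 0.49  0.58  1.6  -0.3   1.11  0.6 ]
```

Request:
step_arm --plan '[{"offset":[0,0,0],"turn":[0,-0.1455,0],"gripper":60},{"offset":[0,0,0],"turn":[0,-0.1455,0],"gripper":60},{"offset":[0,0,0],"turn":[0,-0.1455,0],"gripper":60},{"offset":[0,0,0],"turn":[0,-0.1455,0],"gripper":60},{"offset":[0,0,0],"turn":[0,0,0],"gripper":60}]'

```text
clock: 12.45
ee_pos: [0.5138, 0.2545, 0.1477]
tool_rot: [[-0.032, 0.999, 0.033], [0.639, 0.046, -0.768], [-0.769, -0.004, -0.639]]
force: [0.2, 0.1, -0.8]
gripper_width: 0.0602
grip_force: 0.0
```

```bash
cat > go.py <<'E'
from h import *
import sys
s=manip.sense(); R=s["tool_rot"]; t=np.array([float(v) for v in sys.argv[1:4]])
print(s["clock"],"pos",s["ee_pos"].round(4),"tilt",np.degrees(np.arctan2(-R[1,2],-R[2,2])).round(1),"yaw",np.degrees(np.arctan2(R[1,1],R[0,1])).round(1),"J",s["joints"].round(2))
print("tool offset mm",(R.T@(t/1000-s["ee_pos"])*1000).round(1))
E
python3 go.py 516 254 71; python3 go.py 516 208 32
python3 board.py .057
```

```text
12.45 pos [0.5138 0.2545 0.1477] tilt 50.2 yaw 2.7 J [ 0.65  0.79  1.44 -0.69  1.52  0.85]
tool offset mm [58.6  2.5 49.5]
12.45 pos [0.5138 0.2545 0.1477] tilt 50.2 yaw 2.7 J [ 0.65  0.79  1.44 -0.69  1.52  0.85]
tool offset mm [ 59.2   0.5 109.7]
area 901.5 rect [669.  50.] [79. 61.] 3.4 bbox [628.  18.] [708.  81.]
area 3079.0 rect [519. 130.] [132. 130.] 2.7 bbox [453.  62.] [585. 197.]
```

Request:
step_arm --plan '[{"offset":[30,1,24],"turn":[0,0,0],"gripper":60},{"offset":[29,1,24],"turn":[0,0,0],"gripper":60},{"offset":[0,0,20],"turn":[0,0,0],"gripper":60},{"offset":[0,0,15],"turn":[0,0,0],"gripper":60},{"offset":[0,0,10],"turn":[0,0,0],"gripper":60},{"offset":[0,0,7],"turn":[0,0,0],"gripper":60},{"offset":[0,0,7],"turn":[0,0,0],"gripper":60},{"offset":[0,0,0],"turn":[0,0,0],"gripper":60}]'

```text
clock: 13.3
ee_pos: [0.5189, 0.2091, 0.0364]
tool_rot: [[-0.028, 0.999, 0.033], [0.642, 0.043, -0.765], [-0.766, 0.0, -0.643]]
force: [0.8, 1.3, 0.8]
gripper_width: 0.0599
grip_force: 0.0
```

```bash
python3 go.py 516 202 38; python3 - <<'E'
from h import *
x,y,w,h=215,150,190,150;k=4
im=cv2.resize(manip.camera("scene")["color"][y:y+h,x:x+w,::-1],None,fx=k,fy=k,interpolation=cv2.INTER_CUBIC)
cv2.imwrite("pics/s6.png",cv2.convertScaleAbs(im,alpha=1.4))
E
```

```text
13.3 pos [0.5189 0.2091 0.0364] tilt 50.0 yaw 2.5 J [ 0.58  0.93  1.51 -0.74  1.33  0.96]
tool offset mm [-5.7 -3.2  4.3]
```

View pics/s6.png

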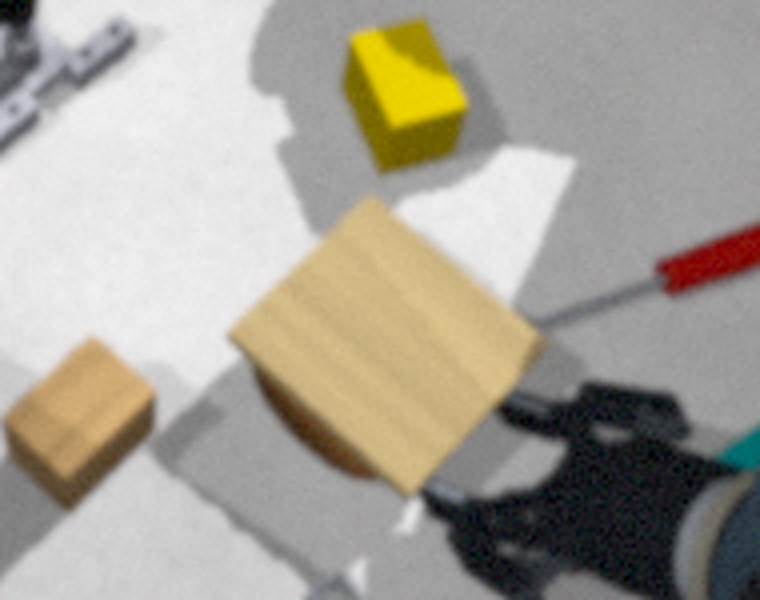

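Both fingertips sit under the far edge, at crop (440,492) and (515,405), and the former lies level. I'll start lifting.

Request:
step_arm --plan '[{"offset":[-4,-8,4],"turn":[0,0,0],"gripper":60},{"offset":[-6,0,0],"turn":[0,0,0],"gripper":60},{"offset":[-6,0,0],"turn":[0,0,0],"gripper":60},{"offset":[-6,0,0],"turn":[0,0,0],"gripper":60},{"offset":[-6,0,0],"turn":[0,0,0],"gripper":60},{"offset":[-6,0,1],"turn":[0,0,0],"gripper":60},{"offset":[-6,0,1],"turn":[0,0,0],"gripper":60}]'

```text
clock: 14.05
ee_pos: [0.5122, 0.1785, 0.0635]
tool_rot: [[-0.028, 0.999, 0.034], [0.642, 0.044, -0.765], [-0.766, 0.0, -0.643]]
force: [-0.4, -0.1, -0.2]
gripper_width: 0.06
grip_force: 0.1
```

Request:
step_arm --plan '[{"offset":[-6.5,0,1.5],"turn":[0,0,0],"gripper":60},{"offset":[-6.5,0,1.5],"turn":[0,0,0],"gripper":60},{"offset":[-6.5,0,2],"turn":[0,0,0],"gripper":60},{"offset":[-6.5,0,2],"turn":[0,0,0],"gripper":60},{"offset":[0,0,0],"turn":[0,0,0],"gripper":60}]'

```text
clock: 14.55
ee_pos: [0.5132, 0.1562, 0.0791]
tool_rot: [[-0.028, 0.999, 0.033], [0.642, 0.043, -0.766], [-0.766, 0.0, -0.643]]
force: [-0.8, -0.2, -0.2]
gripper_width: 0.06
grip_force: 0.1
```

```bash
sed -i 's/ya=.124/ya=.128/' path.py; python3 go.py 516 157.2 80.2; python3 - <<'E'
from h import *
print(manip.sense()["force"])
x,y,w,h=215,130,190,150;k=4
im=cv2.resize(manip.camera("scene")["color"][y:y+h,x:x+w,::-1],None,fx=k,fy=k,interpolation=cv2.INTER_CUBIC)
cv2.imwrite("pics/s7.png",cv2.convertScaleAbs(im,alpha=1.4))
E
```

```text
14.55 pos [0.5132 0.1562 0.0791] tilt 50.0 yaw 2.5 J [ 0.52  0.81  1.62 -0.79  1.3   0.93]
tool offset mm [-0.3  2.8 -1.4]
[-0.82232104 -0.20538761 -0.15418595]
```

View pics/s7.png

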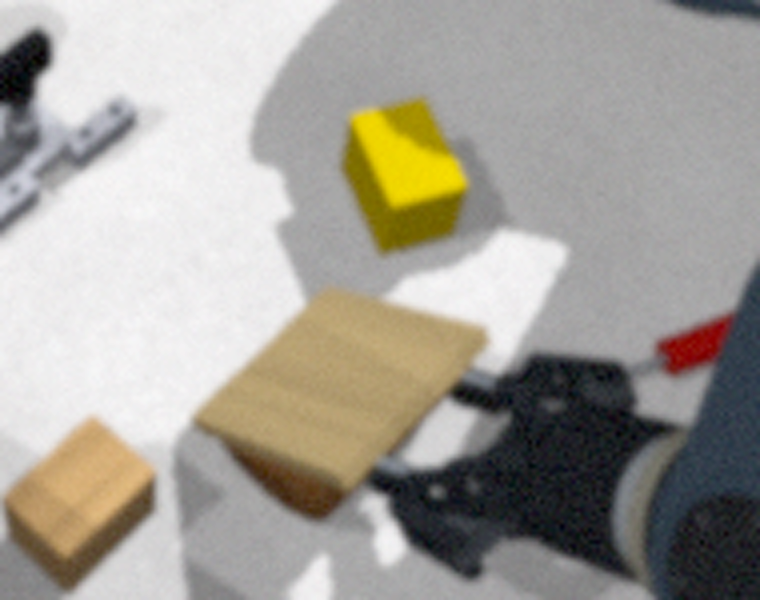

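The former is tilted about 40° and rests on both fingers. I'll keep following the arc numerically, since the picture budget is used up.

Request:
step_arm --plan '[{"offset":[-8,0,0.5],"turn":[0,0.07,0],"gripper":60},{"offset":[-8.5,0,0.5],"turn":[0,0.07,0],"gripper":60},{"offset":[-9.5,0,-0.5],"turn":[0,0.07,0],"gripper":60},{"offset":[-9.5,0,-0.5],"turn":[0,0.07,0],"gripper":60},{"offset":[-9.5,0,-0.8],"turn":[0,0.07,0],"gripper":60},{"offset":[-9.5,0,-0.8],"turn":[0,0.07,0],"gripper":60},{"offset":[-9.3,0,-0.8],"turn":[0,0.07,0],"gripper":60},{"offset":[-9.3,0,-0.8],"turn":[0,0.07,0],"gripper":60}]'

```text
clock: 15.4
ee_pos: [0.5157, 0.0997, 0.1238]
tool_rot: [[-0.042, 0.999, 0.014], [0.951, 0.044, -0.305], [-0.305, 0.001, -0.952]]
force: [0.5, 1.2, -0.9]
gripper_width: 0.0599
grip_force: 0.6
```

```bash
python3 path.py | sed -n 9,16p; python3 go.py 515 99.4 123.7; python3 - <<'E'
from h import *
print(manip.sense()["force"])
c=manip.camera("scene"); hsv=cv2.cvtColor(c["color"],cv2.COLOR_RGB2HSV)
m=cv2.inRange(hsv,(8,60,40),(24,190,255)); m[:,:190]=0;m[300:]=0;m[:120]=0
for q in cv2.findContours(cv2.morphologyEx(m,2,np.ones((3,3))),0,2)[0]:
    if cv2.contourArea(q)>100: print(cv2.contourArea(q),cv2.approxPolyDP(q,4,True)[:,0].tolist())
E
```

```text
64 tilt 26 tcp yz [116.1 115.2]
72 tilt 18 tcp yz [ 99.4 123.7]
80 tilt 10 tcp yz [ 81.7 129.9]
88 tilt 2 tcp yz [ 63.3 133.5]
96 tilt 0 tcp yz [ 45.  133.3]
104 tilt 0 tcp yz [ 27.2 130.1]
112 tilt 0 tcp yz [  9.9 124.5]
120 tilt 0 tcp yz [ -6.4 116.6]
15.4 pos [0.5157 0.0997 0.1238] tilt 17.7 yaw 2.5 J [ 0.24  0.53  1.79 -0.39  0.92  0.44]
tool offset mm [-0.3 -0.7  0.1]
[ 0.46587239  1.2013715  -0.9184798 ]
180.0 [[190, 246], [196, 258], [192, 281], [200, 261]]
920.0 [[239, 235], [216, 254], [230, 276], [252, 257], [253, 247]]
665.0 [[306, 196], [264, 236], [290, 243], [308, 225], [289, 232], [286, 226]]
```

Request:
step_arm --plan '[{"offset":[-9.3,0,-0.9],"turn":[0,0.07,0],"gripper":60},{"offset":[-9.3,0,-0.9],"turn":[0,0.07,0],"gripper":60},{"offset":[-9.3,0,-0.8],"turn":[0,0.07,0],"gripper":60},{"offset":[-9.3,0,-0.8],"turn":[0,0.07,0],"gripper":60}]'

```text
clock: 15.85
ee_pos: [0.5172, 0.0643, 0.1345]
tool_rot: [[-0.044, 0.999, 0.001], [0.999, 0.044, -0.031], [-0.031, -0.0, -1.0]]
force: [0.2, 1.0, 0.1]
gripper_width: 0.0603
grip_force: 0.3
```

```bash
python3 go.py 515 45 133; python3 - <<'E'
from h import *
print(manip.sense()["force"])
c=manip.camera("scene"); hsv=cv2.cvtColor(c["color"],cv2.COLOR_RGB2HSV)
m=cv2.inRange(hsv,(8,60,40),(24,190,255)); m[:,:190]=0;m[300:]=0;m[:120]=0
for q in cv2.findContours(cv2.morphologyEx(m,2,np.ones((3,3))),0,2)[0]:
    if cv2.contourArea(q)>100: print(cv2.contourArea(q),cv2.approxPolyDP(q,4,True)[:,0].tolist())
for X in ([.575,.037,.005],[.455,.032,.005],[.575,.04,.13],[.455,.035,.13]): print(X,proj(c,X).round())
E
```

```text
15.85 pos [0.5172 0.0643 0.1345] tilt 1.8 yaw 2.5 J [ 0.05  0.46  1.83 -0.04  0.85  0.03]
tool offset mm [-19.1  -3.    2.1]
[0.21026356 0.95036976 0.08726641]
178.0 [[190, 246], [196, 258], [192, 281], [200, 261]]
919.0 [[239, 235], [216, 254], [231, 276], [253, 253]]
1233.0 [[310, 187], [304, 195], [297, 193], [285, 216], [272, 208], [266, 211], [264, 236], [279, 233], [279, 241], [313, 208], [316, 198]]
[0.575, 0.037, 0.005] [262. 234.]
[0.455, 0.032, 0.005] [296. 201.]
[0.575, 0.04, 0.13] [264. 208.]
[0.455, 0.035, 0.13] [302. 173.]
```

Request:
step_arm --plan '[{"offset":[-5,0,0],"turn":[0,0.03,0],"gripper":60},{"offset":[-5,0,0],"turn":[0,0,0],"gripper":60},{"offset":[-5,0,0],"turn":[0,0,0],"gripper":60},{"offset":[-5,0,0.5],"turn":[0,0,0],"gripper":60},{"offset":[-5,0,0.5],"turn":[0,0,0],"gripper":60},{"offset":[-4,0,1],"turn":[0,0,0],"gripper":60},{"offset":[-4,0,1],"turn":[0,0,0],"gripper":60},{"offset":[-4,0,1],"turn":[0,0,0],"gripper":60}]'

```text
clock: 16.7
ee_pos: [0.5188, 0.0268, 0.1306]
tool_rot: [[-0.044, 0.999, 0.0], [0.999, 0.044, -0.003], [-0.003, -0.0, -1.0]]
force: [-0.1, 0.2, 4.0]
gripper_width: 0.0601
grip_force: 2.4
```

Request:
step_arm --plan '[{"offset":[-3,0,0.5],"turn":[0,0,0],"gripper":60},{"offset":[-3,0,0.5],"turn":[0,0,0],"gripper":60},{"offset":[-3,0,0.5],"turn":[0,0,0],"gripper":60},{"offset":[-3,0,0.5],"turn":[0,0,0],"gripper":60},{"offset":[0,0,0],"turn":[0,0,0],"gripper":60}]'

```text
clock: 17.2
ee_pos: [0.5195, 0.0145, 0.1294]
tool_rot: [[-0.044, 0.999, 0.001], [0.999, 0.044, -0.003], [-0.004, 0.0, -1.0]]
force: [-2.4, -1.0, 10.7]
gripper_width: 0.0604
grip_force: 5.0
```

```bash
python3 go.py 515 45 133; cat > cont.py <<'E'
from h import *
print(manip.sense()["force"])
for n in ("scene","top"):
    c=manip.camera(n); hsv=cv2.cvtColor(c["color"],cv2.COLOR_RGB2HSV)
    m=cv2.inRange(hsv,(5,60,40),(26,190,255)); a=np.zeros_like(m)
    if n=="scene": a[120:300,200:360]=1
    else: a[140:290,165:335]=1
    for q in cv2.findContours(cv2.morphologyEx(m*a,2,np.ones((3,3))),0,2)[0]:
        if cv2.contourArea(q)>100: print(n,cv2.contourArea(q),cv2.approxPolyDP(q,3,True)[:,0].tolist())
E
python3 cont.py
```

```text
17.2 pos [0.5195 0.0145 0.1294] tilt 0.2 yaw 2.5 J [-0.06  0.47  1.84 -0.    0.83 -0.1 ]
tool offset mm [30.7 -3.2 -3.7]
[-2.42168523 -0.96417794 10.66466516]
scene 928.0 [[239, 235], [216, 254], [218, 264], [229, 275], [253, 254], [253, 246]]
scene 1813.5 [[292, 173], [286, 183], [280, 177], [276, 179], [266, 203], [253, 194], [248, 196], [254, 214], [259, 216], [256, 221], [263, 235], [266, 230], [272, 232], [307, 198], [309, 189]]
top 445.0 [[229, 140], [231, 165], [248, 164], [247, 140]]
```

The force shows the tips pressing down on the rising dome. I'll lift a little and keep pushing.

Request:
step_arm --plan '[{"offset":[0,0,-5],"turn":[0,0,0],"gripper":60},{"offset":[-2,0,-3],"turn":[0,0,0],"gripper":60},{"offset":[-4,0,0],"turn":[0,0,0],"gripper":60},{"offset":[-4,0,0],"turn":[0,0,0],"gripper":60},{"offset":[-4,0,0],"turn":[0,0,0],"gripper":60}]'

```text
clock: 17.8
ee_pos: [0.5199, 0.0008, 0.1367]
tool_rot: [[-0.044, 0.999, -0.0], [0.999, 0.044, -0.003], [-0.003, -0.0, -1.0]]
force: [0.4, -0.3, 0.0]
gripper_width: 0.06
grip_force: 0.0
```

```bash
python3 go.py 515 45 133;python3 cont.py
```

```text
17.8 pos [0.5199 0.0008 0.1367] tilt 0.2 yaw 2.5 J [-0.09  0.46  1.83 -0.    0.85 -0.13]
tool offset mm [44.4 -3.   3.5]
[ 0.40315051 -0.2757717   0.01776214]
scene 912.0 [[239, 234], [216, 254], [217, 263], [229, 275], [252, 256], [252, 246]]
scene 2097.0 [[278, 174], [271, 173], [261, 197], [242, 181], [223, 198], [258, 232], [293, 202]]
top 444.0 [[229, 140], [231, 165], [247, 165], [247, 140]]
```

Request:
step_arm --plan '[{"offset":[0,0,-20],"turn":[0,0,0],"gripper":60},{"offset":[45,0,-20],"turn":[0,0,0],"gripper":60},{"offset":[45,0,0],"turn":[0,0,0],"gripper":60},{"offset":[45,0,0],"turn":[0,0,0],"gripper":60},{"offset":[0,0,0],"turn":[0,0,0],"gripper":60}]'

```text
clock: 18.4
ee_pos: [0.5135, 0.1402, 0.1765]
tool_rot: [[-0.048, 0.999, 0.0], [0.999, 0.048, -0.002], [-0.002, 0.0, -1.0]]
force: [-0.0, -0.5, 0.6]
gripper_width: 0.0598
grip_force: 0.0
```

```bash
python3 cont.py; python3 - <<'E'
from h import *
s=manip.camera("scene")
for p in((223,198),(258,232),(293,202),(242,181)): print(p,(onz(s,*p,.012)*1000).round()[:2],(onz(s,*p,.0)*1000).round()[:2])
E
```

```text
[-0.00768247 -0.47203681  0.59227876]
scene 912.0 [[239, 234], [216, 254], [218, 264], [230, 276], [252, 257], [252, 246]]
scene 2490.0 [[269, 171], [254, 171], [222, 198], [258, 232], [292, 203], [281, 180]]
top 2077.5 [[244, 185], [246, 228], [293, 225], [290, 182]]
top 454.0 [[229, 140], [231, 165], [247, 165], [247, 140]]
(223, 198) [579. -92.] [575. -98.]
(258, 232) [581.  31.] [576.  27.]
(293, 202) [465.  31.] [459.  27.]
(242, 181) [513. -96.] [ 508. -102.]
```

The former has toppled flat, with its board spanning y from about -.095 to .03. Next I push it from the +y side with both fingers.

Request:
step_arm --plan '[{"offset":[-37,4,0],"turn":[0,0,0.047],"gripper":60},{"offset":[-37,3,0],"turn":[0,0,0],"gripper":60},{"offset":[0,0,40],"turn":[0,0,0],"gripper":60},{"offset":[0,0,40],"turn":[0,0,0],"gripper":60},{"offset":[0,0,40],"turn":[0,0,0],"gripper":60},{"offset":[0,0,20],"turn":[0,0,0],"gripper":60},{"offset":[0,0,10],"turn":[0,0,0],"gripper":60},{"offset":[0,0,0],"turn":[0,0,0],"gripper":60}]'

```text
clock: 19.35
ee_pos: [0.5222, 0.061, 0.0259]
tool_rot: [[0.004, 1.0, -0.002], [1.0, -0.004, -0.003], [-0.003, -0.002, -1.0]]
force: [0.6, -0.1, 0.7]
gripper_width: 0.0598
grip_force: 0.0
```

```bash
python3 go.py 519 40 24; cat > fl.py <<'E'
from h import *
t=manip.camera("top"); hsv=cv2.cvtColor(t["color"],cv2.COLOR_RGB2HSV)
m=cv2.inRange(hsv,(5,60,40),(26,190,255)); a=np.zeros_like(m); a[172:245,225:345]=1
q=max(cv2.findContours(cv2.morphologyEx(m*a,2,np.ones((3,3))),0,2)[0],key=cv2.contourArea)
P=np.array([onz(t,*p[0],.012)[:2]*1000 for p in q],np.float32); print("top rect",cv2.minAreaRect(P),P.min(0),P.max(0))
E
python3 fl.py
```

```text
19.35 pos [0.5222 0.061  0.0259] tilt 0.2 yaw -0.2 J [ 0.03  0.66  1.85 -0.01  0.63  0.04]
tool offset mm [-21.   -3.1   2. ]
top rect ((523.0372924804688, -50.35487747192383), (98.29894256591797, 120.02871704101562), 89.0059814453125) [462.91165 -98.87181] [ 5.8366321e+02 -2.6353863e-01]
```

Request:
step_arm --plan '[{"offset":[-7,0,2],"turn":[0,0,0],"gripper":60},{"offset":[-7,0,0],"turn":[0,0,0],"gripper":60},{"offset":[-5,0,0],"turn":[0,0,0],"gripper":60},{"offset":[-5,0,0],"turn":[0,0,0],"gripper":60},{"offset":[-5,0,0],"turn":[0,0,0],"gripper":60},{"offset":[-5,0,0],"turn":[0,0,0],"gripper":60},{"offset":[-5,0,0],"turn":[0,0,0],"gripper":60}]'

```text
clock: 20.1
ee_pos: [0.5228, 0.023, 0.0253]
tool_rot: [[0.003, 1.0, 0.001], [1.0, -0.003, -0.002], [-0.002, 0.001, -1.0]]
force: [-0.2, 5.9, 3.9]
gripper_width: 0.06
grip_force: 3.1
```

Request:
step_arm --plan '[{"offset":[-2,0,0],"turn":[0,0,0],"gripper":60},{"offset":[-2,0,0],"turn":[0,0,0],"gripper":60},{"offset":[-2,0,0],"turn":[0,0,0],"gripper":60}]'

```text
clock: 20.4
ee_pos: [0.5226, 0.017, 0.0252]
tool_rot: [[0.003, 1.0, 0.001], [1.0, -0.003, -0.002], [-0.002, 0.001, -1.0]]
force: [1.0, 6.6, 4.9]
gripper_width: 0.0599
grip_force: 3.2
```

```bash
python3 go.py 519 12 24;python3 fl.py; python3 cont.py | grep scene
```

```text
20.4 pos [0.5226 0.017  0.0252] tilt 0.1 yaw -0.2 J [-0.06  0.66  1.86 -0.    0.62 -0.05]
tool offset mm [-5.  -3.6  1.2]
top rect ((519.7572631835938, -90.08175659179688), (66.3173599243164, 119.88298034667969), 89.09335327148438) [ 459.34366  -122.664734] [580.16656 -56.35611]
scene 906.0 [[240, 236], [216, 254], [217, 263], [230, 276], [252, 257], [252, 246]]
scene 1315.0 [[249, 164], [217, 192], [253, 224], [247, 208], [257, 203], [259, 193], [255, 166]]
```

Request:
step_arm --plan '[{"offset":[-2,0,0],"turn":[0,0,0],"gripper":60},{"offset":[-2,0,0],"turn":[0,0,0],"gripper":60},{"offset":[-1,0,0],"turn":[0,0,0],"gripper":60}]'

```text
clock: 20.85
ee_pos: [0.5225, 0.0121, 0.0251]
tool_rot: [[0.003, 1.0, 0.001], [1.0, -0.003, -0.003], [-0.003, 0.001, -1.0]]
force: [0.4, 6.3, 4.8]
gripper_width: 0.0598
grip_force: 3.4
```

Request:
step_arm --plan '[{"offset":[-1,0,0],"turn":[0,0,0],"gripper":60},{"offset":[-1,0,0],"turn":[0,0,0],"gripper":60}]'

```text
clock: 21.05
ee_pos: [0.5225, 0.0101, 0.0251]
tool_rot: [[0.003, 1.0, 0.001], [1.0, -0.003, -0.003], [-0.003, 0.001, -1.0]]
force: [1.1, 6.8, 4.8]
gripper_width: 0.0601
grip_force: 3.4
```

Request:
step_arm --plan '[{"offset":[-1,0,0],"turn":[0,0,0],"gripper":60}]'

```text
clock: 21.15
ee_pos: [0.5225, 0.0091, 0.0251]
tool_rot: [[0.003, 1.0, 0.0], [1.0, -0.003, -0.003], [-0.003, 0.0, -1.0]]
force: [0.1, 6.9, 4.6]
gripper_width: 0.0602
grip_force: 3.4
```

Request:
step_arm --plan '[{"offset":[-1,0,0],"turn":[0,0,0],"gripper":60},{"offset":[-1,0,0],"turn":[0,0,0],"gripper":60}]'

```text
clock: 21.35
ee_pos: [0.5222, 0.0083, 0.0251]
tool_rot: [[0.004, 1.0, -0.0], [1.0, -0.004, -0.001], [-0.001, -0.0, -1.0]]
force: [-1.3, 24.3, 6.6]
gripper_width: 0.06
grip_force: 12.2
```

Request:
step_arm --plan '[{"offset":[-1,0,0],"turn":[0,0,0],"gripper":60}]'

```text
clock: 21.45
ee_pos: [0.522, 0.008, 0.0251]
tool_rot: [[0.003, 1.0, -0.001], [1.0, -0.003, -0.0], [-0.0, -0.001, -1.0]]
force: [-1.8, 32.3, 7.3]
gripper_width: 0.0601
grip_force: 15.9
```

Request:
step_arm --plan '[{"offset":[-1,0,0],"turn":[0,0,0],"gripper":60}]'

```text
clock: 21.55
ee_pos: [0.5217, 0.0077, 0.0251]
tool_rot: [[0.003, 1.0, -0.001], [1.0, -0.003, 0.001], [0.001, -0.001, -1.0]]
force: [-1.7, 39.5, 8.8]
gripper_width: 0.0598
grip_force: 19.7
```

```bash
python3 fl.py
```

```text
top rect ((519.4340209960938, -102.28819274902344), (58.474815368652344, 119.95130157470703), 88.77336883544922) [ 459.17618 -131.66171] [579.92786 -71.7736 ]
```

The board is flush against both stops: the force rose to about 40 N, and the board centre is at x ≈ .5195. I'll retreat and go to the knob.

Request:
step_arm --plan '[{"offset":[4,0,0],"turn":[0,0,0],"gripper":60},{"offset":[15,0,0],"turn":[0,0,0],"gripper":60},{"offset":[0,0,-45],"turn":[0,0,0],"gripper":50},{"offset":[0,0,-45],"turn":[0,0,0],"gripper":50},{"offset":[0,0,-45],"turn":[0,0,0],"gripper":50},{"offset":[0,0,-15],"turn":[0,0,0],"gripper":50},{"offset":[-48,0,0],"turn":[0,0,0],"gripper":50},{"offset":[-48,0,0],"turn":[0,0,0],"gripper":50}]'

```text
clock: 22.4
ee_pos: [0.5223, -0.0718, 0.1758]
tool_rot: [[0.0, 1.0, 0.001], [1.0, -0.0, -0.004], [-0.004, 0.001, -1.0]]
force: [1.0, -1.3, 0.3]
gripper_width: 0.0498
grip_force: 0.0
```

Request:
step_arm --plan '[{"offset":[-48,0,0],"turn":[0,0,0],"gripper":50},{"offset":[-48,0,0],"turn":[0,0,0],"gripper":50},{"offset":[0,0,0],"turn":[0,0,0.149],"gripper":50},{"offset":[0,0,0],"turn":[0,0,0.149],"gripper":50},{"offset":[0,0,0],"turn":[0,0,0.149],"gripper":50},{"offset":[0,0,0],"turn":[0,0,0.149],"gripper":50},{"offset":[0,0,0],"turn":[0,0,0.149],"gripper":50},{"offset":[0,0,0],"turn":[0,0,0.149],"gripper":50}]'

```text
clock: 23.2
ee_pos: [0.5218, -0.1673, 0.1752]
tool_rot: [[0.785, 0.619, -0.001], [0.619, -0.785, -0.003], [-0.002, 0.002, -1.0]]
force: [0.7, -0.2, 0.1]
gripper_width: 0.0504
grip_force: 0.0
```

Request:
step_arm --plan '[{"offset":[0,0,0],"turn":[0,0,0.149],"gripper":50},{"offset":[0,0,0],"turn":[0,0,0.149],"gripper":50},{"offset":[0,0,0],"turn":[0,0,0.149],"gripper":50},{"offset":[0,0,0],"turn":[0,0,0.149],"gripper":50},{"offset":[0,0,0],"turn":[0,0,0.08],"gripper":50},{"offset":[0,0,0],"turn":[0,0,0],"gripper":50}]'

```text
clock: 23.8
ee_pos: [0.5218, -0.1673, 0.1752]
tool_rot: [[1.0, -0.003, -0.0], [-0.003, -1.0, -0.003], [-0.0, 0.003, -1.0]]
force: [0.3, -0.1, 0.1]
gripper_width: 0.0502
grip_force: 0.0
```

```bash
python3 go.py 521.5 -166.5 97; python3 - <<'E'
from h import *
s=manip.camera("scene"); t=manip.camera("top")
g=s["color"].max(2)[130:165,200:235]; print((g<45).sum())
print("knob tri", tri(t,(321.9,202.2),s,(217.5,147.7)))
hsv=cv2.cvtColor(s["color"],cv2.COLOR_RGB2HSV)
m=cv2.inRange(hsv,(8,60,40),(26,190,255)); a=np.zeros_like(m); a[120:300,200:360]=1
q=max(cv2.findContours(m*a,0,2)[0],key=cv2.contourArea); P=cv2.approxPolyDP(q,3,True)[:,0]
print(P.tolist(),[(onz(s,*p,.012)[:2]*1000).round() .tolist() for p in P])
E
```

```text
23.8 pos [ 0.5218 -0.1673  0.1752] tilt 0.2 yaw -90.2 J [-0.39  0.44  1.73 -0.    0.96  1.18]
tool offset mm [-0.3 -1.  78.2]
229
knob tri (array([ 0.52411715, -0.16601305,  0.08961846]), np.float64(0.0010534218799920295))
[[259, 161], [247, 161], [213, 188], [249, 222], [284, 193], [270, 168]] [[441.0, -110.0], [463.0, -131.0], [578.0, -130.0], [578.0, -2.0], [463.0, -1.0], [436.0, -76.0]]
```

Request:
step_arm --plan '[{"offset":[0,0,30],"turn":[0,0,0],"gripper":50},{"offset":[0,0,25],"turn":[0,0,0],"gripper":50},{"offset":[0,0,15],"turn":[0,0,0],"gripper":50},{"offset":[0,0,8],"turn":[0,0,0],"gripper":50},{"offset":[0,0,0],"turn":[0,0,0],"gripper":50}]'

```text
clock: 24.4
ee_pos: [0.5215, -0.1677, 0.0966]
tool_rot: [[1.0, -0.001, -0.001], [-0.001, -1.0, -0.002], [-0.001, 0.002, -1.0]]
force: [-0.2, 0.8, 0.9]
gripper_width: 0.05
grip_force: 0.0
```

Request:
step_arm --plan '[{"offset":[0,0,0],"turn":[0,0,0],"gripper":10},{"offset":[0,0,0],"turn":[0,0,0],"gripper":10},{"offset":[0,0,0],"turn":[0,0,0],"gripper":10},{"offset":[0,0,0],"turn":[0,0,0],"gripper":10},{"offset":[0,0,0],"turn":[0,0,0],"gripper":10}]' --grip_force 50

```text
clock: 24.9
ee_pos: [0.5223, -0.1673, 0.0986]
tool_rot: [[1.0, -0.002, 0.002], [-0.002, -1.0, -0.002], [0.002, 0.002, -1.0]]
force: [-1.2, 7.6, 6.2]
gripper_width: 0.0222
grip_force: 48.7
```

Request:
step_arm --plan '[{"offset":[0,0,0],"turn":[0,0,0],"gripper":10},{"offset":[0,0,0],"turn":[0,0,0],"gripper":10}]'

```text
clock: 25.1
ee_pos: [0.5224, -0.1673, 0.0986]
tool_rot: [[1.0, -0.002, 0.002], [-0.002, -1.0, -0.002], [0.002, 0.002, -1.0]]
force: [-0.4, 6.7, 6.4]
gripper_width: 0.0221
grip_force: 48.7
```

```bash
python3 - <<'E'
from h import *
s=manip.sense(); print(s["gripper_width"],s["force"],s["moment"],s["grip_force"],s["ee_pos"])
E
```

```text
0.02214861581812749 [-0.39671059  6.6895716   6.37322543] [ 1.21528225  0.08878466 -0.02021949] 48.6861652135849 [ 0.52236629 -0.16726215  0.09862663]
```

Width is 22 mm where the bar is 16 mm, so the tips probably pinch something below it. I'll regrip a little higher.

Request:
step_arm --plan '[{"offset":[0,0,0],"turn":[0,0,0],"gripper":45},{"offset":[0,0,0],"turn":[0,0,0],"gripper":45},{"offset":[0,0,-7],"turn":[0,0,0],"gripper":45},{"offset":[0,0,0],"turn":[0,0,0],"gripper":10},{"offset":[0,0,0],"turn":[0,0,0],"gripper":10},{"offset":[0,0,0],"turn":[0,0,0],"gripper":10},{"offset":[0,0,0],"turn":[0,0,0],"gripper":10},{"offset":[0,0,0],"turn":[0,0,0],"gripper":10}]'

```text
clock: 25.9
ee_pos: [0.5221, -0.1673, 0.1049]
tool_rot: [[1.0, -0.002, 0.001], [-0.002, -1.0, -0.002], [0.001, 0.002, -1.0]]
force: [-0.9, 5.7, 8.2]
gripper_width: 0.0152
grip_force: 49.7
```

Now 15–16 mm, on the bar. Lift and turn.

Request:
step_arm --plan '[{"offset":[0,0,-3],"turn":[0,0,0],"gripper":10},{"offset":[0,0,-3],"turn":[0,0,0],"gripper":10},{"offset":[0,0,-3],"turn":[0,0,0],"gripper":10},{"offset":[0,0,-3],"turn":[0,0,0],"gripper":10},{"offset":[0,0,-3],"turn":[0,0,0],"gripper":10},{"offset":[0,0,0],"turn":[0,0,0],"gripper":10}]'

```text
clock: 26.5
ee_pos: [0.5219, -0.1672, 0.1191]
tool_rot: [[1.0, -0.002, 0.0], [-0.002, -1.0, -0.002], [0.0, 0.002, -1.0]]
force: [2.6, 4.3, -0.5]
gripper_width: 0.0153
grip_force: 49.6
```

Request:
step_arm --plan '[{"offset":[0,0,0],"turn":[0,0,-0.1],"gripper":10},{"offset":[0,0,0],"turn":[0,0,-0.1],"gripper":10},{"offset":[0,0,0],"turn":[0,0,-0.1],"gripper":10}]'

```text
clock: 26.8
ee_pos: [0.522, -0.1672, 0.1192]
tool_rot: [[0.955, 0.297, 0.0], [0.297, -0.955, -0.002], [-0.0, 0.002, -1.0]]
force: [2.9, 5.0, -1.1]
gripper_width: 0.0149
grip_force: 48.8
```

```bash
python3 - <<'E'
from h import *
s=manip.sense(); print(s["gripper_width"],s["force"],s["moment"],s["grip_force"],s["ee_pos"],s["tool_rot"].round(3))
E
```

```text
0.014940134097030664 [ 2.8872753   5.02218515 -1.09651224] [ 0.87061296 -0.44597145 -0.03902484] 48.820382952690125 [ 0.52198662 -0.16717399  0.11916156] [[ 0.955  0.297  0.   ]
 [ 0.297 -0.955 -0.002]
 [-0.     0.002 -1.   ]]
```

Request:
step_arm --plan '[{"offset":[0,0,0],"turn":[0,0,-0.12],"gripper":10},{"offset":[0,0,0],"turn":[0,0,-0.12],"gripper":10},{"offset":[0,0,0],"turn":[0,0,-0.12],"gripper":10},{"offset":[0,0,0],"turn":[0,0,-0.12],"gripper":10},{"offset":[0,0,0],"turn":[0,0,-0.12],"gripper":10},{"offset":[0,0,0],"turn":[0,0,-0.12],"gripper":10},{"offset":[0,0,0],"turn":[0,0,-0.12],"gripper":10},{"offset":[0,0,0],"turn":[0,0,-0.12],"gripper":10}]'

```text
clock: 27.6
ee_pos: [0.5219, -0.167, 0.1191]
tool_rot: [[0.304, 0.953, 0.0], [0.953, -0.304, -0.002], [-0.001, 0.001, -1.0]]
force: [1.3, 6.3, -0.3]
gripper_width: 0.0153
grip_force: 48.9
```

Request:
step_arm --plan '[{"offset":[0,0,0],"turn":[0,0,-0.12],"gripper":10},{"offset":[0,0,0],"turn":[0,0,-0.12],"gripper":10},{"offset":[0,0,0],"turn":[0,0,-0.06],"gripper":10},{"offset":[0,0,0],"turn":[0,0,0],"gripper":10}]'

```text
clock: 28.0
ee_pos: [0.5219, -0.167, 0.1192]
tool_rot: [[0.011, 1.0, 0.0], [1.0, -0.011, -0.002], [-0.002, 0.0, -1.0]]
force: [1.0, 6.5, -1.3]
gripper_width: 0.015
grip_force: 49.1
```

```bash
python3 - <<'E'
from h import *
s=manip.sense(); print(s["gripper_width"],s["force"],s["moment"],s["grip_force"],s["ee_pos"],s["tool_rot"].round(3))
E
```

```text
0.015000336704783852 [ 1.00968565  6.53317137 -1.33107845] [ 1.17050347 -0.37640106  0.09943496] 49.086527824401855 [ 0.52186499 -0.16701877  0.11915394] [[ 0.011  1.     0.   ]
 [ 1.    -0.011 -0.002]
 [-0.002  0.    -1.   ]]
```

Request:
step_arm --plan '[{"offset":[0,0,3],"turn":[0,0,0],"gripper":10},{"offset":[0,0,3],"turn":[0,0,0],"gripper":10},{"offset":[0,0,3],"turn":[0,0,0],"gripper":10},{"offset":[0,0,3],"turn":[0,0,0],"gripper":10},{"offset":[0,0,2],"turn":[0,0,0],"gripper":10},{"offset":[0,0,0],"turn":[0,0,0],"gripper":10}]'

```text
clock: 28.6
ee_pos: [0.5218, -0.167, 0.105]
tool_rot: [[0.013, 1.0, -0.0], [1.0, -0.013, -0.002], [-0.002, -0.0, -1.0]]
force: [2.2, 5.9, -1.4]
gripper_width: 0.015
grip_force: 48.9
```

Request:
step_arm --plan '[{"offset":[0,0,1],"turn":[0,0,0],"gripper":10},{"offset":[0,0,0],"turn":[0,0,0],"gripper":10}]'

```text
clock: 28.8
ee_pos: [0.522, -0.1671, 0.1049]
tool_rot: [[0.013, 1.0, 0.0], [1.0, -0.013, -0.002], [-0.002, 0.0, -1.0]]
force: [-2.4, 8.1, 10.2]
gripper_width: 0.0152
grip_force: 50.5
```

Request:
step_arm --plan '[{"offset":[0,0,0],"turn":[0,0,0],"gripper":45},{"offset":[0,0,0],"turn":[0,0,0],"gripper":45},{"offset":[0,0,0],"turn":[0,0,0],"gripper":45},{"offset":[0,0,-25],"turn":[0,0,0],"gripper":45},{"offset":[0,0,-40],"turn":[0,0,0],"gripper":45},{"offset":[0,0,-40],"turn":[0,0,0],"gripper":45},{"offset":[45,-30,-20],"turn":[0,0,0],"gripper":45},{"offset":[45,-30,0],"turn":[0,0,0],"gripper":45}]'

```text
clock: 29.6
ee_pos: [0.4697, -0.0862, 0.2287]
tool_rot: [[0.015, 1.0, 0.005], [1.0, -0.015, -0.004], [-0.004, 0.005, -1.0]]
force: [1.2, 1.2, -0.4]
gripper_width: 0.0448
grip_force: 0.0
```

Request:
step_arm --plan '[{"offset":[45,-30,0],"turn":[0,0,0],"gripper":45},{"offset":[45,-30,0],"turn":[0,0,0],"gripper":45},{"offset":[45,-30,0],"turn":[0,0,0],"gripper":45},{"offset":[45,-20,0],"turn":[0,0,0],"gripper":45},{"offset":[0,0,0],"turn":[0,0,0],"gripper":45}]'

```text
clock: 30.1
ee_pos: [0.3658, 0.0885, 0.2259]
tool_rot: [[0.008, 1.0, -0.0], [1.0, -0.008, -0.002], [-0.002, -0.0, -1.0]]
force: [-0.4, -1.3, -0.2]
gripper_width: 0.045
grip_force: 0.0
```

```bash
python3 fl.py; python3 - <<'E'
from h import *
s=manip.camera("scene"); t=manip.camera("top"); print(manip.sense()["ee_pos"],manip.sense()["clock"])
r={}
for n,c,(x0,y0,w,h) in(("t",t,(300,180,45,45)),("s",s,(195,130,40,30))):
    m=(c["color"].max(2)<45).astype(np.uint8)[y0:y0+h,x0:x0+w]
    q=max(cv2.findContours(m,0,2)[0],key=cv2.contourArea); M=cv2.moments(q); r[n]=(x0+M["m10"]/M["m00"],y0+M["m01"]/M["m00"]); print(n,M["m00"],cv2.minAreaRect(q),r[n])
print(tri(t,r["t"],s,r["s"]))
hsv=cv2.cvtColor(s["color"],cv2.COLOR_RGB2HSV)
m=cv2.inRange(hsv,(8,60,40),(26,190,255)); a=np.zeros_like(m); a[120:300,200:360]=1
q=max(cv2.findContours(m*a,0,2)[0],key=cv2.contourArea); P=cv2.approxPolyDP(q,3,True)[:,0]
print([(onz(s,*p,.012)[:2]*1000).round() .tolist() for p in P])
E
```

```text
top rect ((518.7714233398438, -67.60971069335938), (127.61955261230469, 122.54622650146484), 88.99736785888672) [ 457.41168 -131.26733] [580.3098    -3.618909]
[0.36851355 0.08477712 0.22602896] 30.25
t 80.5 ((22.5, 22.5), (19.0, 7.0), 0.0) (321.8592132505176, 202.74120082815733)
s 151.0 ((21.750001907348633, 17.75), (21.920310974121094, 9.899494171142578), 45.0) (217.621412803532, 147.55187637969095)
(array([ 0.52307046, -0.16625522,  0.08893701]), np.float64(0.0018364373491652458))
[[441.0, -110.0], [463.0, -131.0], [504.0, -132.0], [527.0, -117.0], [536.0, -130.0], [578.0, -130.0], [578.0, -2.0], [463.0, -1.0], [439.0, -62.0]]
```

```bash
python3 -c "
from station import manip
print(manip.sign_off())"
```

```text
the job is handed in; nothing more can be done
None
```

The former is on its flat base, flush against both stops and clamped with the arm over the board, and the job was handed in at about 30 s (limit 72 s). My last camera measurements showed it in place, but the hand-in returned no verdict.

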